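# Stand the fallen candlestick up and slide it back onto its mat

## Robot

A 6-joint arm with a two-finger parallel gripper is mounted at the origin on the work surface. World frame = base frame: x ahead of the robot, y to its left, z up, the work surface at z = 0. Lengths are in m, angles in rad, forces in N, time in s.
With the tool pointing down it reaches from about 0.35 to 1 m from the base axis. Payload 7.1 kg.
Tool frame: the origin (TCP) lies at the very end of the fingers, on their centre line; the grasp point (between the pads) lies 19 mm behind it; x points along the fingers, z is the direction in which the jaws open and shut, and the axes are right-handed (so a half turn about x gives the same grasp; the last joint's range is limited). The gripper opens to 85 mm and grips with 20 to 120 N. Pads are 22 mm wide; open, the fingers measure 114 mm over their backs; the gripper's body (76 mm by 85 mm) begins 54 mm behind the grasp point. The pads swing forward as they close: fully open they stand 13 mm farther back than shut.
Start: joints at [-0.019, 0.423, 1.63, -0, 1.089, -0.019], TCP at [0.625, 0, 0.231] pointing down, gripper open.
Joint ranges: [-3, 3], [-0.9, 2.11], [0.09, 2.58], [-1.31, 4.45], [0.11, 2.69], [-2.54, 2.54]. Speed limits (rad/s): [2.39, 2.39, 3.01, 3.14, 3.14, 3.14].

## Interface

Orientations are given as a unit quaternion [x, y, z, w].
In Python, from cell import bot, optics, workorder gives the robot as it stands. The module is installed in compiled form; this text tells all that it offers.
- The arm moves only by the tool servo_tool, never from a script. Its argument "increments" is a list of rows, each an object of numbers: "hand": the closure in counts, from 0 (fully open) to 255 (shut); "x", "y", "z": the shift along the tool's x, y, z in mm; "ax", "ay", "az": the turn, a rotation vector about the tool's x, y, z in degrees. In form: [{"hand": .., "x": .., "y": .., "z": .., "ax": .., "ay": .., "az": ..}, ...]. A call has 1 to 12 rows; each row shifts and turns the pose as measured when the row begins, along the tool's axes as they then stand; what a row does not reach is not made up. A row lasts 1/10 s, in which the tool goes at most 50 mm and 8.59 degrees, less where a joint would pass 70% of its speed; a pose out of reach is approached as far as the arm can. A call with a gripper value outside its range is refused whole. The fingers move at their own pace and stop on an object; "squeeze" is the grip in N (left out, the last holds). Time passes only in rows, so rows that do not move let the fingers close. It gives the time, the measured TCP pose, the force and the opening at its end, in the units of the state.
- bot.get_state(): the state, without advancing time (a new reading comes with each control period).
- optics.grab_frame(name): name is "scene" or "side" or "wrist"; returns a dict with "frame" (420x560x3 uint8, red, green, blue), "fx", "fy", "cx", "cy" (pixels), "extrinsics" (4x4, takes a point from camera to world coordinates); the wrist camera has in their place "T_tool_cam" (4x4, takes a point from camera to tool coordinates, whose origin is the TCP and whose axes are the tool frame's). Camera axes: x right, y down, z forward; pixel columns grow to the right and rows downward; lengths in m; the calibration is good to about 2 mm. The wrist camera is an equidistant fisheye: a pixel r from the principal point sees the ray r / f radians off the axis. A picture is of the moment at which its call begins: read the wrist's pose just before it. There is no depth.
- workorder.sign_off(): hands the job in, once; it reports no verdict.
The state is a dict: "time": time; "joint_pos": joint angles; "dq": joint speeds; "joint_torque": joint torques, N m; "ee_pos": TCP position; "tcp_rot": TCP orientation; "ft_force": force on the tool from outside, world axes, zero at the start; "torque": the same for the moment, N m; "finger_gap": finger opening in m.
Only numpy, scipy, OpenCV 4.12 (cv2) and the standard library are available. Lean on these libraries where they do the work, as an engineer would, in place of code of your own. Each camera call takes 0.05 s, during which the arm holds its last target. There are 200 camera calls.

## Task

One of the two brass candlesticks has been knocked over. Using only fingertip pushes, tip it back up onto its foot so that it stands upright, and push it along the tabletop until it stands in the middle of the empty round cork mat. Do not pick it up or lift it off the table at any point, and leave its mate and everything else on the table as they are.

Things in the scene. Friction and masses are not known exactly. Their poses are not given: they have to be found in the camera images.
- candlestick: The fallen brass candlestick, loose, 0.5 to 0.75 kg, 94 mm tall, centre of mass about 20 mm up. Square foot 90 x 90 x 14 mm, stem 16 mm thick (34 mm at the foot, 21 mm at its knop), round cup 32 mm across. Origin: centre of the foot's underside; own z runs up the stem, own x and y square to the foot's sides. It lies on an edge of the foot and the cup's rim, cup within 50 degrees of straight away from the robot.
- foot_edge (a point): Middle of the edge, on the stem side of the foot, that stands uppermost while the candlestick lies (own -x side, 14 mm above the underside), about 80 mm above the table at the start. The foot leans 20 degrees towards the cup. Drawn by this edge away from the cup, the candlestick turns about the foot's lower edge without sliding, and after about 45 degrees falls onto its foot by itself.
- cup_rim (a point): Centre of the candle cup's mouth, on the stem's axis 94 mm from the underside of the foot. While the candlestick lies, the rim rests on the table and the stem slopes 20 degrees down towards it.
- mat: The empty round cork mat, 190 mm across, fixed, to the left or the right of the fallen candlestick. Only about 1 mm thin: the candlestick's foot slides onto it without catching. Origin: its centre, on the tabletop.
- mate: The other candlestick, the same in shape and mass, standing upright on its own cork mat on the opposite side; to be left alone. Origin: centre of the foot's underside.
- mug: Blue ceramic mug, loose, 82 mm across, 92 mm tall, with a handle on its own +y side; beyond the fallen candlestick. Origin: centre of its underside. To be left alone.
- glass: Drinking glass, loose, 70 mm across the rim, 95 mm tall, standing upright beyond and to the right. Origin: centre of its underside. To be left alone.
- mill: Turned light-wood pepper mill, loose, 54 mm across at the foot, 128 mm tall, standing upright beyond and to the left. Origin: centre of its underside. To be left alone.
- spoon: Steel spoon, loose, 180 mm long, lying along its own x on the near left of the table. Origin: middle of its length, on the table. To be left alone.
- matchbox: Matchbox, loose, 53 x 36 x 15 mm, lying flat on the near right of the table. Origin: centre of its underside. To be left alone.
- phone: Black phone, loose, 72 x 150 x 9 mm, lying flat to the far right. Origin: centre of its underside. To be left alone.
- napkin_ring: Wooden napkin ring, loose, 46 mm across, 35 mm tall, standing on its end to the far left. Origin: centre of its underside. To be left alone.
Not all that is in view belongs to the job. What is shaped like the candlestick but purple or red is not meant.

How it is judged:
By the outcome, as a careful person would: the job done as asked, in the order asked, and still so for the second after the job is handed in, with the robot touching nothing.
It also fails if it takes over 64 s, if anything falls off the work surface, if the arm or the gripper's body presses on something with over 40 N, if the wrist force passes 120 N, or if a joint passes its speed limit or range.

## Working session

There is one attempt and no reset: what is moved stays moved. The work goes in short steps, Python scripts to look and compute and a tool call to move; the robot and the scene stay as the last step left them, time stands still between calls to the robot, and variables do not carry over. Pictures are saved under pics/ and viewed, about 8 in all and at most 12, crops included, and the job is handed in when it is done.

Besides the shell and the picture viewer there is one more tool, called after ">>>" as name([rows], argument=value, ...), one row to a line, values as JSON. servo_tool: Moves the arm, as the interface text tells. Its arguments: {"type":"object","properties":{"increments":{"type":"array","items":{"type":"object","properties":{"hand":{"type":"number"},"x":{"type":"number"},"y":{"type":"number"},"z":{"type":"number"},"ax":{"type":"number"},"ay":{"type":"number"},"az":{"type":"number"}}}},"squeeze":{"type":"number"}},"required":["increments"]}

```bash
mkdir -p pics
cat > h.py <<'E'
import numpy as np, cv2
from cell import bot, optics, workorder
from scipy.spatial.transform import Rotation as R
def snap(n,f):
    d=optics.grab_frame(n); cv2.imwrite('pics/'+f,d['frame'][:,:,::-1]); return d
def onplane(d,u,v,z=0.):
    T=np.array(d['extrinsics']); r=T[:3,:3]@np.array([(u-d['cx'])/d['fx'],(v-d['cy'])/d['fy'],1]); o=T[:3,3]
    return o+r*(z-o[2])/r[2]
def proj(d,p):
    T=np.linalg.inv(np.array(d['extrinsics'])); c=T[:3,:3]@np.array(p)+T[:3,3]
    return np.array([d['fx']*c[0]/c[2]+d['cx'],d['fy']*c[1]/c[2]+d['cy']])
E
python3 - <<'E'
from h import *
import pickle
a=snap('scene','s1.png');b=snap('side','d1.png')
pickle.dump((a,b),open('cam.pkl','wb'))
cv2.imwrite('pics/s1.png',cv2.resize(a['frame'][:,:,::-1],(800,600),interpolation=3))
cv2.imwrite('pics/d1.png',cv2.resize(b['frame'][:,:,::-1],(800,600),interpolation=3))
for d in(a,b):print(d['fx'],d['cx'],d['cy'],np.round(d['extrinsics'],3))
print(bot.get_state())
E
```

```text
501.88436887291437 280.76062428639494 205.70677943979217 [[-0.824  0.308 -0.475  1.224]
 [ 0.566  0.478 -0.672  0.97 ]
 [ 0.02  -0.823 -0.568  0.932]
 [ 0.     0.     0.     1.   ]]
450.0371010297819 278.4708316006192 207.89911443404193 [[ 0.718 -0.531  0.45  -0.061]
 [-0.696 -0.553  0.458 -0.612]
 [ 0.006 -0.642 -0.767  1.046]
 [ 0.     0.     0.     1.   ]]
{'time': 0.1, 'joint_pos': array([-1.90240081e-02,  4.23733860e-01,  1.63061902e+00,  4.01718468e-06,
        1.08859411e+00, -1.90010599e-02]), 'dq': array([ 0.00063293, -0.00203193, -0.00295494,  0.00062465, -0.00164626,
       -0.00080779]), 'joint_torque': array([ 5.57094211e-05, -5.58422327e+01, -2.82446283e+01, -1.17158891e-05,
        3.01709355e-03, -1.51726192e-05]), 'ee_pos': array([6.24506466e-01, 2.11756575e-05, 2.30640365e-01]), 'tcp_rot': array([1.91337788e-05, 7.07585338e-01, 1.58797866e-06, 7.06627900e-01]), 'ft_force': array([ 0.10844274, -0.07570367,  0.04444268]), 'torque': array([-0.03599877,  0.00403254,  0.00816879]), 'finger_gap': 0.08528358335968166}
```

View pics/s1.png

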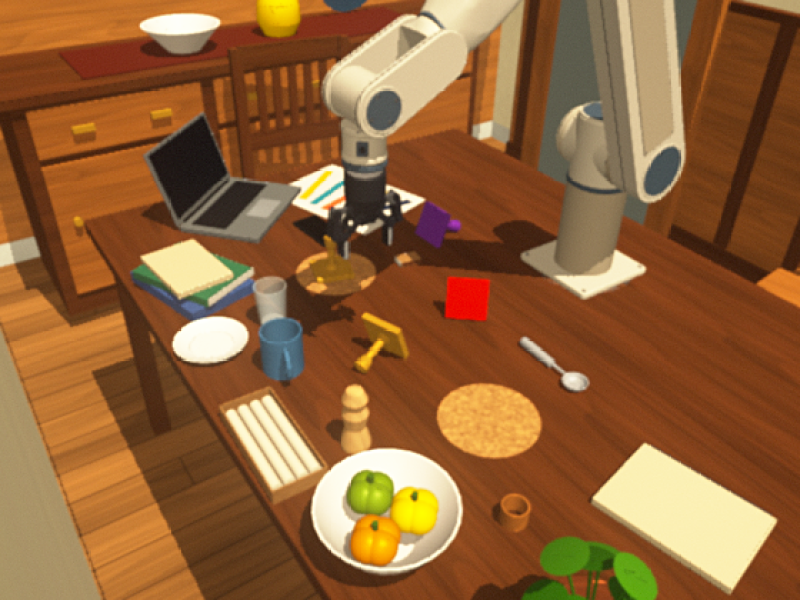

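View pics/d1.png

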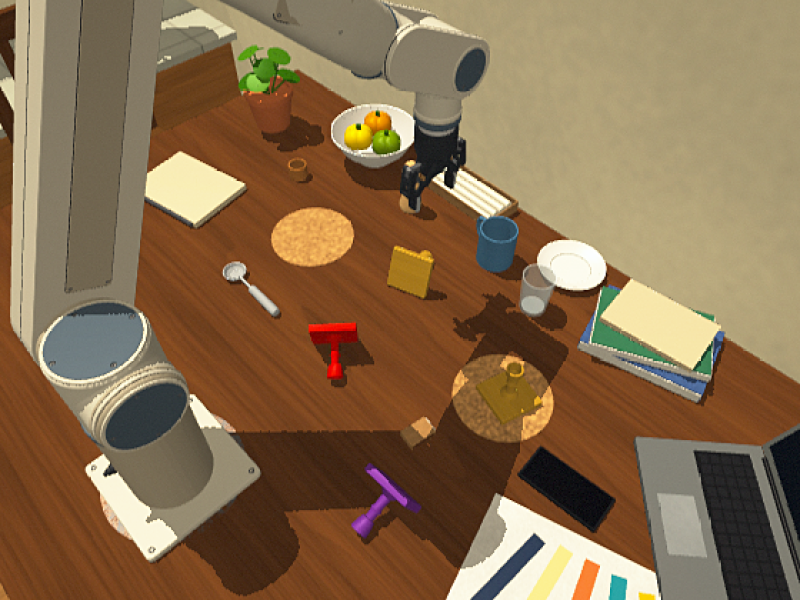

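Candidates in the scene view: the fallen brass one at (380,342); its upright brass mate on a mat at (332,268); a red decoy at (467,298); a purple decoy at (436,225). I choose the brass one at (380,342), which is at (412,270) in the side view, and check it in a close crop.

Run:
```python
import pickle,cv2,numpy as np
a,b=pickle.load(open('cam.pkl','rb'))
A=a['frame'][210:270,240:300,::-1];B=b['frame'][160:220,258:318,::-1]
cv2.imwrite('pics/c1.png',np.hstack([cv2.resize(i,(400,400),interpolation=2) for i in(A,B)]))
```

```text
(no output)
```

View pics/c1.png

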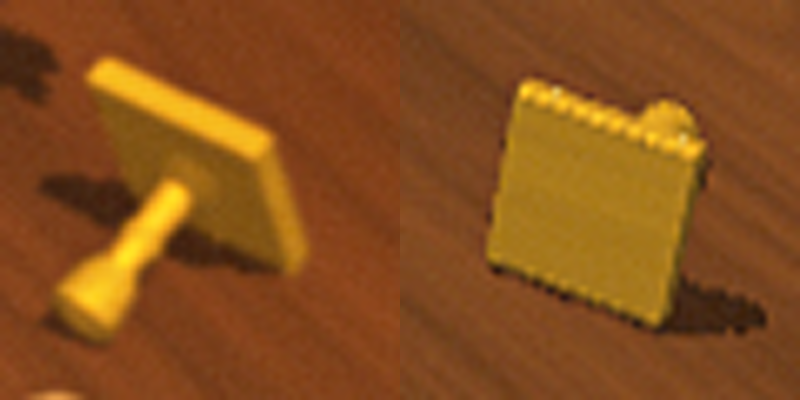

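The crop shows a solid brass candlestick lying with its cup away from the robot. The top edge corners on the stem side are at scene crop (88,80) and (262,155). The underside corners are at side crop (120,85), (300,152), (90,262) and (258,325). Next I fit the pose.

Run:
```python
from h import *
import pickle
from scipy.optimize import least_squares
a,b=pickle.load(open('cam.pkl','rb'))
s=60/400; t=np.radians(20)
S=lambda u,v:(240+u*s-.5,210+v*s-.5); D=lambda u,v:(258+u*s-.5,160+v*s-.5)
def geo(p):
    x,y,w=p; A=np.array([np.cos(w),np.sin(w),0]);Z=np.array([0,0,1.])
    az=np.cos(t)*A-np.sin(t)*Z; up=np.sin(t)*A+np.cos(t)*Z; L=np.cross(Z,A) # left of cup dir
    f=lambda h,l,d: np.array([x,y,0])+up*h+L*l+az*(d-.014)  # x,y: mid of lower stem-side edge
    return f
obs=[(a,S(88,80),(.09,-.045,.014)),(a,S(262,155),(.09,.045,.014)),(a,S(108,58),(.09,-.045,0)),(a,S(275,135),(.09,.045,0)),
(a,S(285,272),(0,.045,.014)),(a,S(85,318),(.045,0,.094)),
(b,D(120,85),(.09,.045,0)),(b,D(300,152),(.09,-.045,0)),(b,D(90,262),(0,.045,0)),(b,D(258,325),(0,-.045,0))]
def res(p):
    f=geo(p); return np.concatenate([proj(d,f(*q))-uv for d,uv,q in obs])
for w0 in(-.7,0,.7):
    r=least_squares(res,[.65,.05,w0]); print(r.x,np.degrees(r.x[2]),r.cost)
print(np.round(res(r.x).reshape(-1,2),1))
f=geo(r.x)
print('top edge',f(.09,0,.014),'cup',f(.045,0,.094),'bottom',f(0,0,.014), 'under',f(0,0,0))
k=.7
P=lambda d,u,v,z=0:np.round(onplane(d,u*k,v*k,z)[:2],3)
print('mat',P(a,489,419),P(b,313,237),'edges',P(a,437,420),P(a,541,420),P(a,489,384),P(a,489,455))
print('mate',P(a,333,275),P(b,503,398),'mug',P(a,284,372),P(b,497,262),'mill',P(a,356,448),'glass',P(b,533,308),'red',P(a,467,315),P(b,335,325,.05),'match',P(b,417,432))
print('spoon',P(a,535,348),P(a,575,382),'ring',P(a,513,520))
```

```text
[0.58448001 0.01827772 0.36184439] 20.732156229467215 5.449537581486898
[0.58448001 0.01827772 0.36184433] 20.732152943567367 5.449537581492753
[0.58448001 0.01827772 0.36184444] 20.73215938416712 5.44953758148738
[[-1.  -0.2]
 [-1.1  0.1]
 [-1.2 -0.5]
 [-0.3 -0.7]
 [ 1.1  0.4]
 [-0.4  0.1]
 [-1.6  0.5]
 [-0.7 -0. ]
 [-1.3 -0.2]
 [ 0.3 -0. ]]
top edge [0.61326856 0.02917448 0.08457234] cup [0.66918175 0.05033818 0.01492456] bottom [0.58448001 0.01827772 0.        ] under [0.57217621 0.01362061 0.00478828]
mat [0.538 0.288] [0.537 0.277] edges [0.619 0.237] [0.46  0.342] [0.476 0.214] [0.595 0.355]
mate [ 0.536 -0.285] [ 0.523 -0.301] mug [ 0.792 -0.035] [ 0.783 -0.067] mill [0.779 0.214] glass [ 0.736 -0.205] red [0.37  0.014] [0.385 0.017] match [ 0.356 -0.239]
spoon [0.323 0.181] [0.331 0.302] ring [0.652 0.48 ]
```

>>> servo_tool([
  {"hand":105,"ax":7.7},
  {"hand":105,"ax":7.7},
  {"hand":105,"ax":7.7},
  {"hand":105,"ax":7.7},
  {"hand":105,"ax":7.7},
  {"hand":105,"ax":7.7},
  {"hand":105,"ax":7.7},
  {"hand":105,"ax":7.7},
  {"hand":105,"ax":7.7},
  {"hand":105},
])

```text
$.increments[0]: bad value
```

```bash
cat >> h.py <<'E'
def go(p,s=None):
    "shift in tool axes (mm) to world point p; prints tool axes"
    s=s or bot.get_state(); M=R.from_quat(s['tcp_rot']); m=M.as_matrix()
    print('t',round(s['time'],2),'tcp',np.round(s['ee_pos'],4),'gap',round(s['finger_gap'],4),'F',np.round(s['ft_force'],1))
    print('yaw tool z',np.degrees(np.arctan2(m[1,2],m[0,2])).round(1),'y axis',m[:,1].round(3),'x axis',m[:,0].round(3))
    print('shift mm',(M.inv().apply(np.array(p)-s['ee_pos'])*1000).round(1))
E
python3 -c "
from h import *
go([.6366,.038,.055])
d=snap('wrist','w1.png');print({k:v for k,v in d.items() if k!='frame'})"
```

```text
t 0.1 tcp [0.6245 0.     0.2306] gap 0.0853 F [ 0.1 -0.1  0. ]
yaw tool z -0.0 y axis [0. 1. 0.] x axis [-0.001  0.    -1.   ]
shift mm [175.6  38.   12.3]
{'fx': 325.19226210127806, 'fy': 325.19226210127806, 'cx': 282.43234527588663, 'cy': 207.02657431623055, 'T_tool_cam': array([[ 9.37098414e-05, -2.71900246e-01,  9.62325437e-01,
        -1.42087751e-01],
       [ 6.20237771e-04, -9.62325241e-01, -2.71900251e-01,
         6.95437543e-02],
       [ 9.99999803e-01,  6.22350313e-04,  7.84634565e-05,
         1.01193586e-04],
       [ 0.00000000e+00,  0.00000000e+00,  0.00000000e+00,
         1.00000000e+00]])}
```

>>> servo_tool([
  {"hand":105,"x":0,"y":0,"z":0,"ax":7.7,"ay":0,"az":0},
  {"hand":105,"x":0,"y":0,"z":0,"ax":7.7,"ay":0,"az":0},
  {"hand":105,"x":0,"y":0,"z":0,"ax":7.7,"ay":0,"az":0},
  {"hand":105,"x":0,"y":0,"z":0,"ax":7.7,"ay":0,"az":0},
  {"hand":105,"x":0,"y":0,"z":0,"ax":7.7,"ay":0,"az":0},
  {"hand":105,"x":0,"y":0,"z":0,"ax":7.7,"ay":0,"az":0},
  {"hand":105,"x":0,"y":0,"z":0,"ax":7.7,"ay":0,"az":0},
  {"hand":105,"x":0,"y":0,"z":0,"ax":7.7,"ay":0,"az":0},
  {"hand":105,"x":0,"y":0,"z":0,"ax":7.7,"ay":0,"az":0},
])

```text
time: 1.05
ee_pos: [0.6224, 0.0001, 0.2275]
tcp_rot: [0.414, 0.574, -0.417, 0.57]
ft_force: [-0.4, -0.6, -0.9]
finger_gap: 0.0503
```

```bash
python3 -c "
from h import *
go([.6366,.038,.055])
d=snap('wrist','w1.png')"
```

```text
t 1.05 tcp [6.224e-01 1.000e-04 2.275e-01] gap 0.0503 F [-0.4 -0.6 -0.9]
yaw tool z -72.0 y axis [ 0.951  0.309 -0.007] x axis [-0.008  0.    -1.   ]
shift mm [172.4  26.5 -31.2]
```

View pics/w1.png

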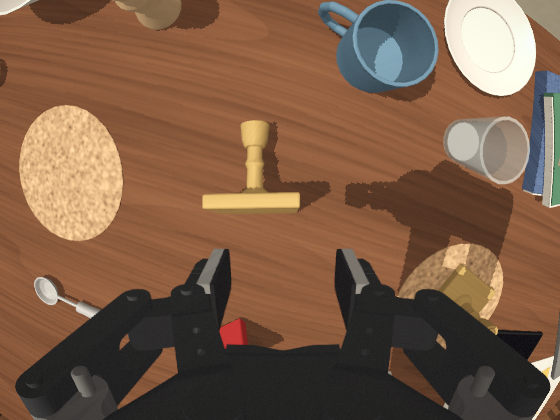

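The wrist view shows the brass candlestick with its foot at (203–300, 193–210) and its cup at (254,125). The fingers are at the bottom, and the red one lies beneath the gripper. I use this to refine the edge position.

```bash
cat >> h.py <<'E'
def wray(d,s,u,v,z):
    T=np.array(d['T_tool_cam']); q=np.array([u-d['cx'],v-d['cy']]); r=np.hypot(*q); th=r/d['fx']
    c=np.r_[np.sin(th)*q/r,np.cos(th)]; M=R.from_quat(s['tcp_rot'])
    w=M.apply(T[:3,:3]@c); o=s['ee_pos']+M.apply(T[:3,3]); return o+w*(z-o[2])/w[2]
E
python3 -c "
from h import *
s=bot.get_state();d=optics.grab_frame('wrist')
a=wray(d,s,203,195,.0846);b=wray(d,s,299,193,.0846)
print(a,b,(a+b)/2,np.linalg.norm(a-b),np.degrees(np.arctan2(*(a-b)[:2]*[-1,1])))
c=wray(d,s,255,124,.03);print(c)
m=[wray(d,s,u,v,0)for u,v in((19,170),(123,178),(66,105),(76,241))];print(np.round(m,3),np.mean(m,0))
go(np.r_[((a+b)/2)[:2]+.025*np.array([.94,.342]),.055],s)"
```

```text
[0.59899627 0.07029507 0.0846    ] [ 0.62726059 -0.01305945  0.0846    ] [0.61312843 0.02861781 0.0846    ] 0.08801617665300332 18.731058030043787
[0.67162472 0.04659365 0.03      ]
[[0.523 0.379 0.   ]
 [0.562 0.192 0.   ]
 [0.633 0.302 0.   ]
 [0.449 0.256 0.   ]] [0.54173304 0.28236475 0.        ]
t 1.1 tcp [6.223e-01 1.000e-04 2.274e-01] gap 0.0503 F [-0.2 -0.7 -0.8]
yaw tool z -72.4 y axis [ 0.953  0.302 -0.007] x axis [-0.008  0.    -1.   ]
shift mm [172.3  26.2 -30.6]
```

>>> servo_tool([
  {"hand":105,"x":0,"y":14,"z":-15,"ax":0,"ay":0,"az":0},
  {"hand":105,"x":0,"y":13,"z":-15,"ax":-2.2,"ay":0,"az":0},
  {"hand":105,"x":30,"y":0,"z":0,"ax":0,"ay":0,"az":0},
  {"hand":105,"x":35,"y":0,"z":0,"ax":0,"ay":0,"az":0},
  {"hand":105,"x":20,"y":0,"z":0,"ax":0,"ay":0,"az":0},
  {"hand":105,"x":0,"y":0,"z":0,"ax":0,"ay":0,"az":0},
])

```text
time: 1.75
ee_pos: [0.6406, 0.0412, 0.1407]
tcp_rot: [0.394, 0.588, -0.395, 0.586]
ft_force: [-0.6, 0.3, -0.2]
finger_gap: 0.0499
```

```bash
python3 -c "
from h import *
go([.6370,.0375,.055])"
```

```text
t 1.75 tcp [0.6406 0.0412 0.1407] gap 0.0499 F [-0.6  0.3 -0.2]
yaw tool z -67.8 y axis [ 0.926  0.378 -0.004] x axis [-0.004  0.    -1.   ]
shift mm [85.7 -4.4  2.3]
```

>>> servo_tool([
  {"hand":105,"x":20,"y":-2,"z":1,"ax":1.5,"ay":0,"az":0},
  {"hand":105,"x":25,"y":0,"z":1,"ax":0,"ay":0,"az":0},
  {"hand":105,"x":20,"y":0,"z":0,"ax":0,"ay":0,"az":0},
  {"hand":105,"x":12,"y":0,"z":0,"ax":0,"ay":0,"az":0},
  {"hand":105,"x":0,"y":0,"z":0,"ax":0,"ay":0,"az":0},
])

```text
time: 2.25
ee_pos: [0.6433, 0.0409, 0.0659]
tcp_rot: [0.398, 0.584, -0.397, 0.585]
ft_force: [0.6, -0.5, -0.0]
finger_gap: 0.0505
```

```bash
python3 -c "
from h import *
go([.6370,.0375,.055])
s=bot.get_state()
a=snap('scene','s2.png');w=snap('wrist','w2.png')
A=cv2.resize(a['frame'][170:290,200:340,::-1],(400,343),interpolation=2);W=cv2.resize(w['frame'][100:400,105:455,::-1],(400,343))
cv2.imwrite('pics/c2.png',np.hstack([A,W]))"
```

```text
t 2.25 tcp [0.6433 0.0409 0.0659] gap 0.0505 F [ 0.6 -0.5 -0. ]
yaw tool z -68.5 y axis [0.93  0.367 0.002] x axis [ 0.002  0.001 -1.   ]
shift mm [10.9 -7.1  0.9]
```

View pics/c2.png

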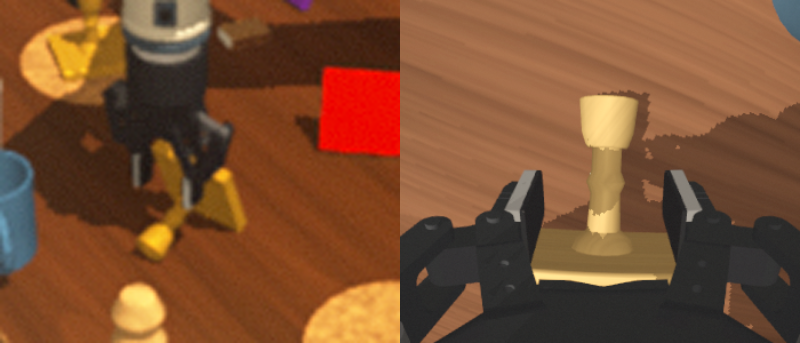

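The fingers straddle the stem on the cup side of the foot: in the wrist crop the stem is at (603,180) and the pads are at (528,200) and (683,200). I go a little lower and draw back.

>>> servo_tool([
  {"hand":105,"x":9,"y":0,"z":0,"ax":0,"ay":0,"az":0},
  {"hand":105,"x":3,"y":-8,"z":0,"ax":0,"ay":0,"az":0},
  {"hand":105,"x":0,"y":-8,"z":0,"ax":0,"ay":0,"az":0},
  {"hand":105,"x":0,"y":-8,"z":0,"ax":0,"ay":0,"az":0},
  {"hand":105,"x":0,"y":-8,"z":0,"ax":0,"ay":0,"az":0},
  {"hand":105,"x":0,"y":-8,"z":0,"ax":0,"ay":0,"az":0},
])

```text
time: 2.95
ee_pos: [0.6081, 0.0256, 0.0586]
tcp_rot: [0.401, 0.581, -0.395, 0.588]
ft_force: [1.6, 1.6, 0.6]
finger_gap: 0.05
```

```bash
python3 -c "
from h import *
go([.5710,.0133,.06])"
```

```text
t 2.95 tcp [0.6081 0.0256 0.0586] gap 0.05 F [1.6 1.6 0.6]
yaw tool z -68.4 y axis [0.93  0.368 0.013] x axis [ 0.013  0.001 -1.   ]
shift mm [ -1.9 -39.   -2.2]
```

>>> servo_tool([
  {"hand":105,"x":0,"y":-8,"z":0,"ax":0,"ay":0,"az":0},
  {"hand":105,"x":0,"y":-8,"z":0,"ax":0,"ay":0,"az":0},
  {"hand":105,"x":0,"y":-8,"z":0,"ax":0,"ay":0,"az":0},
  {"hand":105,"x":0,"y":-8,"z":0,"ax":0,"ay":0,"az":0},
  {"hand":105,"x":0,"y":-6,"z":0,"ax":0,"ay":0,"az":0},
])

```text
time: 3.45
ee_pos: [0.5688, 0.0101, 0.0585]
tcp_rot: [0.401, 0.581, -0.395, 0.588]
ft_force: [-0.3, 0.0, -0.3]
finger_gap: 0.0499
```

```bash
python3 -c "
from h import *
go([.5710,.0133,.06])
a=snap('scene','s3.png');w=snap('wrist','w3.png')
A=cv2.resize(a['frame'][170:290,200:340,::-1],(400,343),interpolation=2);W=cv2.resize(w['frame'][100:400,105:455,::-1],(400,343))
cv2.imwrite('pics/c3.png',np.hstack([A,W]))"
```

```text
t 3.45 tcp [0.5688 0.0101 0.0585] gap 0.0499 F [-0.3  0.  -0.3]
yaw tool z -68.4 y axis [0.93  0.367 0.012] x axis [ 0.013  0.001 -1.   ]
shift mm [-1.5  3.3 -2.2]
```

View pics/c3.png

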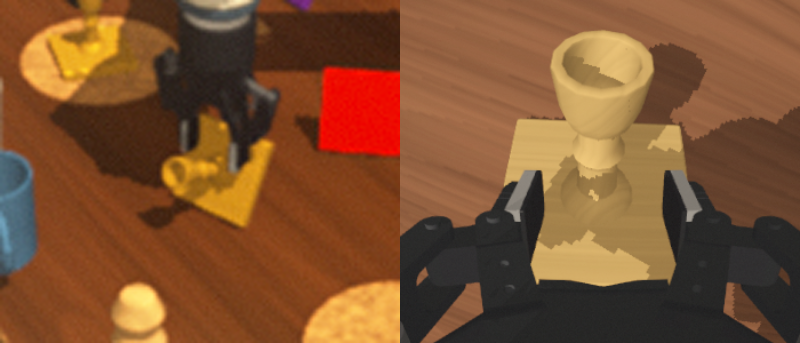

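It is past balance and turning: in the wrist crop the stem now tilts up, with the cup at (602,70). The force is about 0. I let it fall while the fingers stay.

>>> servo_tool([
  {"hand":105,"x":0,"y":0,"z":0,"ax":0,"ay":0,"az":0},
  {"hand":105,"x":0,"y":0,"z":0,"ax":0,"ay":0,"az":0},
  {"hand":105,"x":0,"y":0,"z":0,"ax":0,"ay":0,"az":0},
])

```text
time: 3.85
ee_pos: [0.569, 0.01, 0.0583]
tcp_rot: [0.401, 0.581, -0.395, 0.588]
ft_force: [-0.1, -0.6, 0.7]
finger_gap: 0.0504
```

```bash
python3 -c "
from h import *
go([.5710,.0133,.15])
a=snap('scene','s4.png');w=snap('wrist','w4.png')
A=cv2.resize(a['frame'][170:290,200:340,::-1],(400,343),interpolation=2);W=cv2.resize(w['frame'][100:400,105:455,::-1],(400,343))
cv2.imwrite('pics/c4.png',np.hstack([A,W]))"
```

```text
t 3.85 tcp [0.569  0.01   0.0583] gap 0.0504 F [-0.1 -0.6  0.7]
yaw tool z -68.5 y axis [0.93  0.367 0.012] x axis [ 0.012  0.001 -1.   ]
shift mm [-91.6   4.2  -2. ]
```

View pics/c4.png

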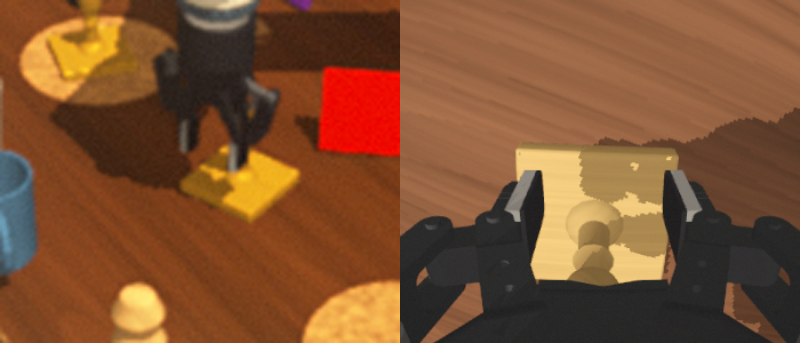

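It stands on its foot. In the wrist crop the far foot edge runs (516,148)–(678,150) and the stem is behind the fingers. I lift the tool clear.

>>> servo_tool([
  {"hand":105,"x":-20,"y":0,"z":0,"ax":0,"ay":0,"az":0},
  {"hand":105,"x":-40,"y":0,"z":0,"ax":0,"ay":0,"az":0},
  {"hand":105,"x":-45,"y":-10,"z":0,"ax":0,"ay":0,"az":0},
  {"hand":105,"x":-40,"y":-40,"z":0,"ax":0,"ay":0,"az":0},
  {"hand":105,"x":-10,"y":-40,"z":0,"ax":0,"ay":0,"az":0},
  {"hand":105,"x":0,"y":-40,"z":0,"ax":0,"ay":0,"az":0},
  {"hand":105,"x":0,"y":-30,"z":0,"ax":0,"ay":0,"az":0},
  {"hand":105,"x":0,"y":0,"z":0,"ax":0,"ay":0,"az":0},
])

```text
time: 4.75
ee_pos: [0.42, -0.0481, 0.2125]
tcp_rot: [0.4, 0.581, -0.394, 0.589]
ft_force: [0.7, 0.7, -0.3]
finger_gap: 0.0505
```

```bash
python3 -c "
from h import *
go([.44,-.03,.15])
w=snap('wrist','w5.png')"
```

```text
t 4.75 tcp [ 0.42   -0.0481  0.2125] gap 0.0505 F [ 0.7  0.7 -0.3]
yaw tool z -68.3 y axis [0.929 0.37  0.014] x axis [ 0.015  0.    -1.   ]
shift mm [62.8 24.5 -9.8]
```

View pics/w5.png

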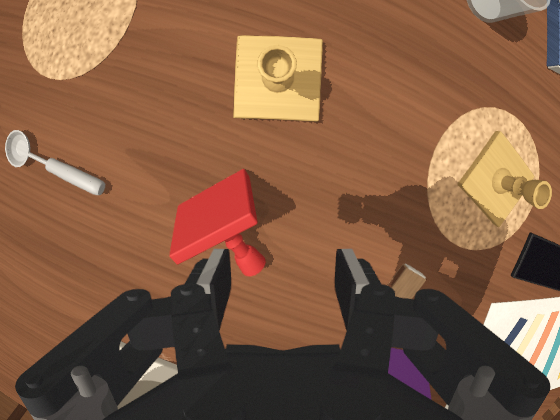

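The fallen candlestick now stands upright, with its foot's top corners at (238,36), (322,40), (319,119) and (235,116). The red decoy is at (172–258, 170–270), near my planned approach from the near side.

```bash
python3 -c "
from h import *
s=bot.get_state();d=optics.grab_frame('wrist')
P=lambda u,v,z:wray(d,s,u,v,z)
c=np.array([P(u,v,.014) for u,v in((238,36),(322,40),(319,119),(235,116))]);print(c.round(3),c.mean(0))
e=c[1]-c[0];e2=c[2]-c[3];g=c[0]-c[3];g2=c[1]-c[2]
for q in(e,e2,g,g2):print(np.linalg.norm(q).round(4),np.degrees(np.arctan2(q[1],q[0])).round(1))
for n,u,v,z in(('redtop',245,172,.084),('redtopR',257,222,.07),('redtopL',178,210,.08),('redtopLL',172,262,.07),('redcup',250,262,.03),('spoon',104,186,0.005),('bowl',16,148,0.005)):print(n,P(u,v,z).round(3))
"
```

```text
[[ 0.555  0.054  0.014]
 [ 0.583 -0.029  0.014]
 [ 0.502 -0.058  0.014]
 [ 0.473  0.025  0.014]] [ 0.52841335 -0.00184614  0.014     ]
0.088 -71.3
0.0878 -70.5
0.0868 19.7
0.0856 19.6
redtop [ 0.434 -0.009  0.084]
redtopR [ 0.392 -0.035  0.07 ]
redtopL [0.379 0.037 0.08 ]
redtopLL [0.32 0.03 0.07]
redcup [ 0.333 -0.046  0.03 ]
spoon [0.342 0.153 0.005]
bowl [0.34  0.316 0.005]
```

>>> servo_tool([
  {"hand":105,"x":0,"y":10,"z":20,"ax":-7.8,"ay":0,"az":0},
  {"hand":105,"x":0,"y":10,"z":20,"ax":-7.8,"ay":0,"az":0},
  {"hand":105,"x":0,"y":0,"z":10,"ax":-7.8,"ay":0,"az":0},
  {"hand":105,"x":0,"y":0,"z":10,"ax":-7.8,"ay":0,"az":0},
  {"hand":105,"x":0,"y":0,"z":10,"ax":-7.8,"ay":0,"az":0},
  {"hand":105,"x":0,"y":0,"z":10,"ax":-7.8,"ay":0,"az":0},
  {"hand":105,"x":0,"y":0,"z":10,"ax":-7.8,"ay":0,"az":0},
  {"hand":105,"x":0,"y":0,"z":10,"ax":-7.8,"ay":0,"az":0},
  {"hand":105,"x":0,"y":0,"z":10,"ax":-7.8,"ay":0,"az":0},
  {"hand":105,"x":0,"y":0,"z":10,"ax":-7.8,"ay":0,"az":0},
  {"hand":105,"x":0,"y":0,"z":0,"ax":-6,"ay":0,"az":0},
  {"hand":105,"x":0,"y":0,"z":0,"ax":0,"ay":0,"az":0},
])

```text
time: 6.05
ee_pos: [0.5518, -0.1042, 0.2127]
tcp_rot: [-0.122, 0.688, 0.119, 0.706]
ft_force: [-0.2, 1.1, 0.5]
finger_gap: 0.0503
```

```bash
python3 -c "
from h import *
go([.557,-.083,.1])"
```

```text
t 6.05 tcp [ 0.5518 -0.1042  0.2127] gap 0.0503 F [-0.2  1.1  0.5]
yaw tool z 19.6 y axis [-0.335  0.942 -0.008] x axis [ 0.026  0.    -1.   ]
shift mm [112.8  19.1   9.3]
```

>>> servo_tool([
  {"hand":105,"x":20,"y":0,"z":5,"ax":0,"ay":0,"az":6.5},
  {"hand":105,"x":20,"y":0,"z":3,"ax":0,"ay":0,"az":6},
  {"hand":105,"x":30,"y":-6,"z":1,"ax":0,"ay":0,"az":0},
  {"hand":105,"x":30,"y":-6,"z":0,"ax":0,"ay":0,"az":0},
  {"hand":105,"x":30,"y":-6,"z":0,"ax":0,"ay":0,"az":0},
  {"hand":105,"x":15,"y":-3,"z":0,"ax":0,"ay":0,"az":0},
  {"hand":105,"x":0,"y":0,"z":0,"ax":0,"ay":0,"az":0},
])

```text
time: 6.75
ee_pos: [0.5714, -0.0947, 0.0603]
tcp_rot: [-0.038, 0.696, 0.191, 0.691]
ft_force: [-0.5, -0.7, 0.2]
finger_gap: 0.0501
```

```bash
python3 -c "
from h import *
go([.557,-.083,.005])"
```

```text
t 6.75 tcp [ 0.5714 -0.0947  0.0603] gap 0.0501 F [-0.5 -0.7  0.2]
yaw tool z 18.6 y axis [-0.318  0.924  0.213] x axis [-0.043  0.211 -0.977]
shift mm [ 57.1   3.6 -11.4]
```

>>> servo_tool([
  {"hand":105,"x":25,"y":-6,"z":-6,"ax":0,"ay":0,"az":0},
  {"hand":105,"x":20,"y":-5,"z":-4,"ax":0,"ay":0,"az":0},
  {"hand":105,"x":8,"y":-2,"z":0,"ax":0,"ay":0,"az":0},
  {"hand":105,"x":0,"y":0,"z":0,"ax":0,"ay":0,"az":0},
])

```text
time: 7.15
ee_pos: [0.5685, -0.0991, 0.008]
tcp_rot: [-0.038, 0.695, 0.189, 0.693]
ft_force: [0.4, 0.1, -0.5]
finger_gap: 0.0502
```

```bash
python3 -c "
from h import *
go([.557,-.083,.005])
a=snap('scene','s6.png');w=snap('wrist','w6.png')
A=cv2.resize(a['frame'][150:270,200:340,::-1],(400,343),interpolation=2);W=cv2.resize(w['frame'][60:360,105:455,::-1],(400,343))
cv2.imwrite('pics/c6.png',np.hstack([A,W]))"
```

```text
t 7.15 tcp [ 0.5685 -0.0991  0.008 ] gap 0.0502 F [ 0.4  0.1 -0.5]
yaw tool z 18.5 y axis [-0.316  0.925  0.21 ] x axis [-0.037  0.209 -0.977]
shift mm [ 6.7 17.9 -5.9]
```

View pics/c6.png

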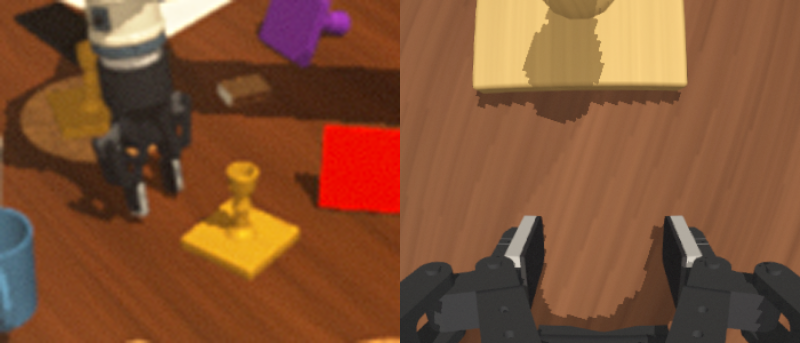

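In the wrist crop the foot face spans x 474–687 ahead, and the finger midpoint is at x 603, so I shift slightly left. Then I approach the face.

>>> servo_tool([
  {"hand":105,"x":3,"y":0,"z":-5,"ax":0,"ay":0,"az":0},
  {"hand":105,"x":5,"y":12,"z":-4,"ax":-1,"ay":0,"az":0},
  {"hand":105,"x":2,"y":12,"z":0,"ax":0,"ay":0,"az":0},
  {"hand":105,"x":2,"y":8,"z":0,"ax":0,"ay":0,"az":0},
  {"hand":105,"x":0,"y":0,"z":0,"ax":0,"ay":0,"az":0},
])

```text
time: 7.75
ee_pos: [0.5496, -0.0676, 0.0065]
tcp_rot: [-0.046, 0.691, 0.195, 0.695]
ft_force: [-0.2, 0.3, -0.3]
finger_gap: 0.0499
```

```bash
python3 -c "
from h import *
go([.557,-.083,.005])"
```

```text
t 7.75 tcp [ 0.5496 -0.0676  0.0065] gap 0.0499 F [-0.2  0.3 -0.3]
yaw tool z 19.5 y axis [-0.335  0.919  0.206] x axis [-0.031  0.208 -0.978]
shift mm [ -1.9 -17.    1.7]
```

>>> servo_tool([
  {"hand":105,"x":3,"y":8,"z":0,"ax":0,"ay":0,"az":0},
  {"hand":105,"x":2,"y":8,"z":0,"ax":0,"ay":0,"az":0},
  {"hand":105,"x":2.5,"y":11.5,"z":-1.5,"ax":1.6,"ay":-0.4,"az":0},
  {"hand":105,"x":2.5,"y":11.5,"z":-1.5,"ax":1.6,"ay":-0.4,"az":0},
  {"hand":105,"x":2.5,"y":11.5,"z":-1.5,"ax":1.6,"ay":-0.4,"az":0},
  {"hand":105,"x":2.5,"y":11.5,"z":-1.5,"ax":1.6,"ay":-0.4,"az":0},
  {"hand":105,"x":2.5,"y":11.5,"z":-1.5,"ax":1.6,"ay":-0.4,"az":0},
  {"hand":105,"x":0,"y":0,"z":0,"ax":0,"ay":0,"az":0},
])

```text
time: 8.55
ee_pos: [0.521, 0.0065, 0.0054]
tcp_rot: [0.009, 0.688, 0.141, 0.712]
ft_force: [-0.1, -0.9, -0.3]
finger_gap: 0.0506
```

```bash
python3 -c "
from h import *
go([.541,.283,.005])
a=snap('scene','s7.png');w=snap('wrist','w7.png')
A=cv2.resize(a['frame'][150:270,200:340,::-1],(400,343),interpolation=2);W=cv2.resize(w['frame'][60:360,105:455,::-1],(400,343))
cv2.imwrite('pics/c7.png',np.hstack([A,W]))"
```

```text
t 8.55 tcp [0.521  0.0065 0.0054] gap 0.0506 F [-0.1 -0.9 -0.3]
yaw tool z 10.5 y axis [-0.189  0.96   0.207] x axis [ 0.013  0.214 -0.977]
shift mm [ 59.7 261.5  69.9]
```

View pics/c7.png

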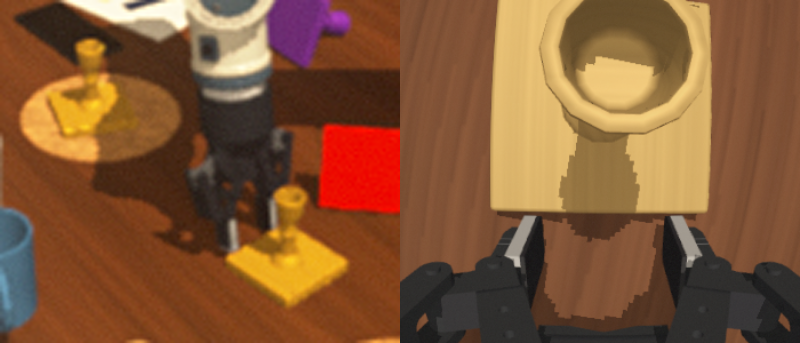

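The foot moved and stays square to the fingers. Its near corners are at wrist crop (492,210) and (710,212). I work out the remaining path.

```bash
cat >> h.py <<'E'
def foot(corners,T=np.array([.541,.283])):
    s=bot.get_state();d=optics.grab_frame('wrist')
    a,b=[wray(d,s,*c,.014)[:2] for c in corners]; e=(b-a)/np.linalg.norm(b-a); n=np.array([-e[1],e[0]]); c=(a+b)/2+.045*n
    m=R.from_quat(s['tcp_rot']).as_matrix(); 
    print('len',np.linalg.norm(b-a),'centre',c,'heading',np.degrees(np.arctan2(n[1],n[0])))
    v=T-c; print('to go',v,np.linalg.norm(v),np.degrees(np.arctan2(v[1],v[0])), 'tcp rel (along,right)',(s['ee_pos'][:2]-c)@n,(s['ee_pos'][:2]-c)@e)
E
python3 -c "
from h import *
foot([(185.5,243.8),(376.2,245.5)])"
```

```text
len 0.08874774189627953 centre [0.51213557 0.06105825] heading 99.53668935518557
to go [0.02886443 0.22194175] 0.22381084531750126 82.5900399051501 tcp rel (along,right) -0.056289104030528246 0.0005108821924508217
```

>>> servo_tool([
  {"hand":105,"x":2.5,"y":11.5,"z":-1.8,"ax":1.7,"ay":-0.4,"az":0},
  {"hand":105,"x":2.5,"y":11.5,"z":-1.8,"ax":1.7,"ay":-0.4,"az":0},
  {"hand":105,"x":2.5,"y":11.5,"z":-1.8,"ax":1.7,"ay":-0.4,"az":0},
  {"hand":105,"x":2.5,"y":11.5,"z":-1.8,"ax":1.7,"ay":-0.4,"az":0},
  {"hand":105,"x":2.5,"y":11.5,"z":-1.8,"ax":1.7,"ay":-0.4,"az":0},
  {"hand":105,"x":2.5,"y":11.5,"z":-1.8,"ax":1.7,"ay":-0.4,"az":0},
  {"hand":105,"x":2.5,"y":11.5,"z":-1.8,"ax":1.7,"ay":-0.4,"az":0},
  {"hand":105,"x":2.5,"y":11.5,"z":-1.8,"ax":1.7,"ay":-0.4,"az":0},
  {"hand":105,"x":2.5,"y":11.5,"z":-1.8,"ax":1.7,"ay":-0.4,"az":0},
  {"hand":105,"x":0,"y":0,"z":0,"ax":0,"ay":0,"az":0},
])

```text
time: 9.7
ee_pos: [0.5068, 0.1046, 0.005]
tcp_rot: [0.111, 0.673, 0.041, 0.73]
ft_force: [-0.7, -0.9, 0.3]
finger_gap: 0.0506
```

```bash
python3 -c "
from h import *
go([.541,.283,.005])
w=snap('wrist','w8.png')"
```

```text
t 9.7 tcp [0.5068 0.1046 0.005 ] gap 0.0506 F [-0.7 -0.9  0.3]
yaw tool z -6.1 y axis [0.089 0.972 0.217] x axis [ 0.092  0.209 -0.974]
shift mm [ 40.5 176.4  14.9]
```

View pics/w8.png

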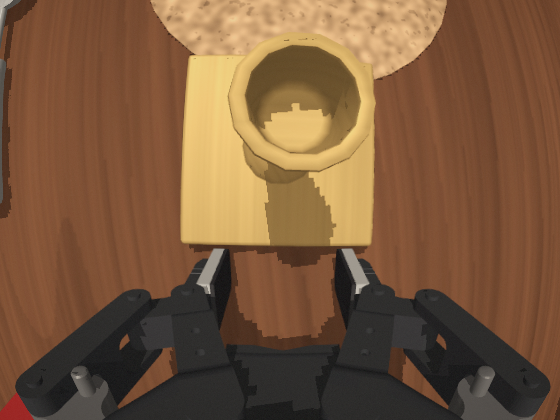

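The foot is square to the fingers and about to slide onto the mat, whose near edge shows at the top. The near corners are (182,242) and (371,244).

```bash
python3 -c "
from h import *
foot([(182,242),(371,244)])"
```

```text
len 0.08765291312229737 centre [0.51147636 0.16105226] heading 82.70811738801622
to go [0.02952364 0.12194774] 0.12547070151964632 76.3905119646832 tcp rel (along,right) -0.0570204267808254 0.002849088381847101
```

>>> servo_tool([
  {"hand":105,"x":2.5,"y":11.5,"z":-1.2,"ax":1.1,"ay":-0.3,"az":0},
  {"hand":105,"x":2.5,"y":11.5,"z":-1.2,"ax":1.1,"ay":-0.3,"az":0},
  {"hand":105,"x":2.5,"y":11.5,"z":-1.2,"ax":1.1,"ay":-0.3,"az":0},
  {"hand":105,"x":2.3,"y":11.5,"z":-1.2,"ax":1.1,"ay":-0.3,"az":0},
  {"hand":105,"x":2.3,"y":11.5,"z":-1.2,"ax":1.1,"ay":-0.3,"az":0},
  {"hand":105,"x":2.3,"y":11.5,"z":-1.2,"ax":1.1,"ay":-0.3,"az":0},
  {"hand":105,"x":2.3,"y":11.5,"z":-1.2,"ax":1.1,"ay":-0.3,"az":0},
  {"hand":105,"x":2.3,"y":11.5,"z":-1.2,"ax":1.1,"ay":-0.3,"az":0},
  {"hand":105,"x":2.3,"y":10,"z":-1.2,"ax":1.1,"ay":-0.3,"az":0},
  {"hand":105,"x":0,"y":0,"z":0,"ax":0,"ay":0,"az":0},
])

```text
time: 10.8
ee_pos: [0.5174, 0.2008, 0.0046]
tcp_rot: [0.175, 0.656, -0.024, 0.734]
ft_force: [0.3, -0.1, -0.7]
finger_gap: 0.05
```

```bash
python3 -c "
from h import *
go([.541,.283,.005])
w=snap('wrist','w9.png');a=snap('scene','s9.png');b=snap('side','d9.png')
W=cv2.resize(w['frame'][:300,60:460,::-1],(533,400))
A=cv2.resize(a['frame'][230:330,270:400,::-1],(267,200),interpolation=2);B=cv2.resize(b['frame'][110:210,150:280,::-1],(267,200),interpolation=2)
cv2.imwrite('pics/c9.png',np.hstack([W,np.vstack([A,B])]))"
```

```text
t 10.8 tcp [0.5174 0.2008 0.0046] gap 0.05 F [ 0.3 -0.1 -0.7]
yaw tool z -16.8 y axis [0.265 0.937 0.226] x axis [ 0.138  0.195 -0.971]
shift mm [18.9 83.4 -1.2]
```

View pics/c9.png

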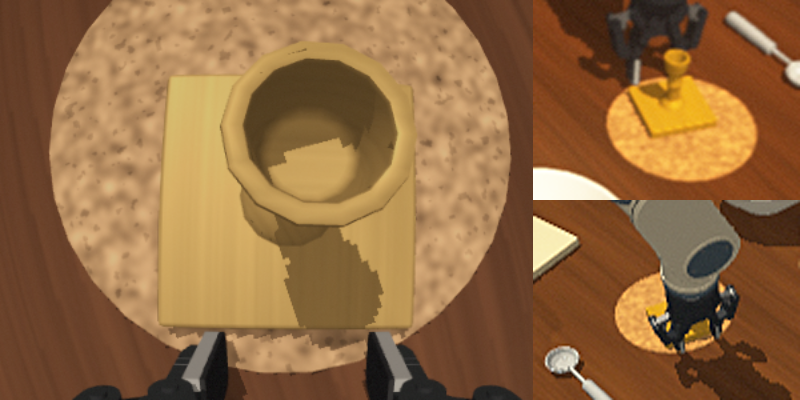

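In the wrist crop the foot is on the mat, with near corners at (160,326) and (412,328). Mat rim points are at (50,150), (511,150), (285,372) and others. I measure the foot against the mat directly.

```bash
python3 -c "
from h import *
k=1.3325
s=bot.get_state();d=optics.grab_frame('wrist')
p=np.array([wray(d,s,60+u/k,v/k,.001)[:2] for u,v in((50,150),(511,150),(285,372),(80,248),(484,250),(150,330),(430,325))])
A=np.c_[2*p,np.ones(len(p))];x=np.linalg.lstsq(A,(p**2).sum(1),rcond=None)[0];print('mat',x[:2],np.sqrt(x[2]+x[:2]@x[:2]))
foot([(60+160/k,326/k),(60+412/k,328/k)],x[:2])"
```

```text
mat [0.53928024 0.28372582] 0.09397355951717223
len 0.08754612310126933 centre [0.53074548 0.25440325] heading 72.05111215970038
to go [0.00853476 0.02932257] 0.030539409096582783 73.77160011735522 tcp rel (along,right) -0.0558584648751437 0.003849977373401309
```

>>> servo_tool([
  {"hand":105,"x":2.2,"y":10,"z":0,"ax":0,"ay":0,"az":0},
  {"hand":105,"x":2.2,"y":10,"z":0,"ax":0,"ay":0,"az":0},
  {"hand":105,"x":1.5,"y":7,"z":0,"ax":0,"ay":0,"az":0},
  {"hand":105,"x":0,"y":0,"z":0,"ax":0,"ay":0,"az":0},
])

```text
time: 11.45
ee_pos: [0.5241, 0.2239, 0.0044]
tcp_rot: [0.175, 0.657, -0.026, 0.733]
ft_force: [0.2, -0.2, 0.3]
finger_gap: 0.0503
```

```bash
python3 -c "
from h import *
go([.522,.2304,.005])"
```

```text
t 11.45 tcp [0.5241 0.2239 0.0044] gap 0.0503 F [ 0.2 -0.2  0.3]
yaw tool z -17.0 y axis [0.269 0.937 0.223] x axis [ 0.135  0.193 -0.972]
shift mm [ 0.4  5.7 -3.8]
```

>>> servo_tool([
  {"hand":105,"x":1.5,"y":6.5,"z":0,"ax":0,"ay":0,"az":0},
  {"hand":105,"x":0,"y":0,"z":0,"ax":0,"ay":0,"az":0},
  {"hand":105,"x":-3,"y":-10,"z":0,"ax":0,"ay":0,"az":0},
  {"hand":105,"x":-6,"y":-25,"z":0,"ax":0,"ay":0,"az":0},
  {"hand":105,"x":-15,"y":-30,"z":0,"ax":0,"ay":0,"az":0},
  {"hand":105,"x":-35,"y":-20,"z":0,"ax":0,"ay":0,"az":0},
  {"hand":105,"x":-40,"y":0,"z":0,"ax":0,"ay":0,"az":0},
  {"hand":105,"x":-40,"y":0,"z":0,"ax":0,"ay":0,"az":0},
  {"hand":105,"x":-30,"y":0,"z":0,"ax":0,"ay":0,"az":0},
  {"hand":105,"x":0,"y":0,"z":0,"ax":0,"ay":0,"az":0},
])

```text
time: 12.45
ee_pos: [0.4793, 0.1139, 0.1534]
tcp_rot: [0.175, 0.657, -0.026, 0.733]
ft_force: [0.0, 0.5, 0.5]
finger_gap: 0.0502
```

```bash
python3 -c "
from h import *
go([.522,.2304,.005])
w=snap('wrist','w10.png');a=snap('scene','s10.png')
W=cv2.resize(w['frame'][:300,80:430,::-1],(490,420))
A=cv2.resize(a['frame'][160:,150:460,::-1],(300,252))
B=np.zeros((420,300,3),np.uint8);B[:252]=A
cv2.imwrite('pics/c10.png',np.hstack([W,B]))"
```

```text
t 12.45 tcp [0.4793 0.1139 0.1534] gap 0.0502 F [0.  0.5 0.5]
yaw tool z -17.0 y axis [0.268 0.937 0.223] x axis [ 0.135  0.192 -0.972]
shift mm [172.4  87.6  -4.3]
```

The viewer limit is reached, so I check the final pose numerically: rectify the wrist frame to the foot's top plane, segment brass against cork, and fit both.

```bash
cat > chk.py <<'E'
from h import *
s=bot.get_state();d=optics.grab_frame('wrist');T=np.array(d['T_tool_cam']);M=R.from_quat(s['tcp_rot']).as_matrix()
C=M@T[:3,:3];o=s['ee_pos']+M@T[:3,3]
def rect(z,n=480):
    g=np.arange(n)*.0005; X,Y=np.meshgrid(.42+g,.16+g)
    q=(np.stack([X,Y,0*X+z],-1)-o)@C; th=np.arctan2(np.hypot(q[...,0],q[...,1]),q[...,2]); r=np.hypot(q[...,0],q[...,1])+1e-9
    return cv2.remap(d['frame'],(d['cx']+d['fx']*th*q[...,0]/r).astype(np.float32),(d['cy']+d['fx']*th*q[...,1]/r).astype(np.float32),1)
t=rect(.014);h=cv2.cvtColor(t,cv2.COLOR_RGB2HSV)
i=lambda x,y:(int((y-.16)/.0005),int((x-.42)/.0005))
for p in((.505,.27),(.54,.25),(.575,.30),(.48,.29),(.60,.25),(.54,.21),(.44,.20)):print(p,t[i(*p)],h[i(*p)])
np.save('rect.npy',t)
E
python3 chk.py
```

```text
(0.505, 0.27) [255 222 140] [ 21 115 255]
(0.54, 0.25) [163 129  73] [ 19 141 163]
(0.575, 0.3) [228 187 114] [ 19 127 228]
(0.48, 0.29) [224 181 130] [ 16 107 224]
(0.6, 0.25) [220 176 126] [ 16 109 220]
(0.54, 0.21) [254 211 158] [ 17  96 254]
(0.44, 0.2) [139  90  59] [ 12 147 139]
```

```bash
cat >> chk.py <<'E'
from scipy.optimize import minimize
h=cv2.cvtColor(cv2.medianBlur(t,9),cv2.COLOR_RGB2HSV)
b=((h[...,0]>=18)&(h[...,1]>=110)&(h[...,2]>90)).astype(np.uint8); b=cv2.morphologyEx(b,cv2.MORPH_OPEN,np.ones((15,15)))
n,l,st,ce=cv2.connectedComponentsWithStats(b); k=1+st[1:,4].argmax(); bm=(l==k).astype(np.uint8)
print('area mm2',st[k,4]/4,'bbox',st[k])
def sq(p):
    m=np.zeros_like(b); cv2.fillPoly(m,[np.round(cv2.boxPoints(((p[0],p[1]),(180,180),p[2]))).astype(int)],1); return m
f=lambda p:-((sq(p)&bm).sum()/(sq(p)|bm).sum())
r=min((minimize(f,[240,245,a],method='Nelder-Mead',options=dict(initial_simplex=[[240,245,a],[255,245,a],[240,260,a],[240,245,a+12]])) for a in(-25,-10,10,65)),key=lambda r:r.fun)
c=np.array([.42,.16])+r.x[:2]*.0005; print('foot',c,r.x[2],'IoU',-r.fun)
h0=cv2.cvtColor(cv2.medianBlur(rect(.001),9),cv2.COLOR_RGB2HSV)
m=((h0[...,2]>140)&(h0[...,0]>=14)).astype(np.uint8); m=cv2.morphologyEx(m,cv2.MORPH_OPEN,np.ones((9,9)))
cn=max(cv2.findContours(m,0,1)[0],key=cv2.contourArea); (x,y),R0=cv2.minEnclosingCircle(cn); print('mat',.42+x*.0005,.16+y*.0005,R0*.5,cv2.contourArea(cn)/4)
print(cv2.fitEllipse(cv2.convexHull(cn)))
E
python3 chk.py | tail -5
```

```text
(0.44, 0.2) [140  91  60] [ 12 146 140]
area mm2 7819.5 bbox [  139   137   206   218 31278]
foot [0.53874444 0.28305061] -16.42281591292818 IoU 0.9158856116185058
mat 0.5385447387695312 0.2848712692260742 95.243896484375 24073.0
((236.6827392578125, 248.3957977294922), (376.6869201660156, 380.00372314453125), 80.10926818847656)
```

The foot centre is at (0.539, 0.283) and the mat centre at (0.538, 0.284), so it is centred within about 2 mm. The tool is clear, so I hand in.

```bash
python3 -c "
from h import *
print(workorder.sign_off())"
```

```text
the job is handed in; nothing more can be done
None
```

I tipped the fallen brass candlestick back onto its foot and pushed it to the middle of the empty mat, then handed the job in at about 12.6 s of the 64 s allowed. For the tipping, two fingertips drew the upper edge of the foot back. I then pushed low against one side of the foot along a gentle arc, without gripping or lifting it.

**Last checks:** The fit from the wrist camera puts the foot centre at (0.539, 0.283) and the mat centre at (0.538, 0.284). That is about 2 mm apart, and the foot outline matched with an overlap of 0.92. The tool had backed off clear to 0.15 m height, and the readings at the end of each move stayed below about 3 N.

**What I could not check:** The viewer refused my final picture because the limit of 12 was reached. The final pose is therefore checked only by image code. I last saw it standing upright in a picture just before the final 30 mm push. My path kept clear of the mate and the other objects, but I did not measure them again at the end.

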